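Register a plaster dental cast in the jig

ROBOT

A 6-joint arm with a two-finger parallel gripper is mounted at the origin on the work surface. World frame = base frame: x ahead of the robot, y to its left, z up, the work surface at z = 0. Lengths are in m, angles in rad, forces in N, time in s.
With the tool pointing down it reaches from about 0.375 to 0.9 m from the base axis. Payload 3.1 kg.
Tool frame: the origin (TCP) lies between the finger pads; the fingertips stand 17 mm ahead of it and the grasp point (between the pads) lies 2 mm behind it (robot.nose_length is the distance from the TCP to the fingertips, in m); z points along the fingers, y is the line along which they close (so a half turn about z gives the same grasp; the last joint's range is limited). The gripper opens to 87 mm and grips with 3 to 60 N. Pads are 19 mm wide; open, the fingers measure 117 mm over their backs; the gripper's body (75 mm by 190 mm) begins 51 mm behind the grasp point.
Start: joints at [1.032, 0.527, 1.433, -0, 1.181, -0.178], TCP at [0.22, 0.585, 0.24] pointing down, gripper open.
Joint ranges: [-3.08, 3.08], [-0.75, 2.2], [0.22, 2.44], [-1.43, 4.57], [0, 2.65], [-2.85, 2.85]. Speed limits (rad/s): [2.79, 2.79, 3.14, 3.14, 3.14, 3.14].

INTERFACE

Orientations are given as a unit quaternion [x, y, z, w].
In Python, from rig import robot, cams gives the robot as it stands.
- The arm moves only by the shell command python3 -m pendant 'ROWS' [FORCE]. ROWS is JSON, a list of rows, each an object with "jaw": the opening, from 0 (shut) to 1 (fully open); "linear": the shift along the tool's x, y, z in cm, a list of three; "twist": the turn about the tool's z in degrees. A call has 1 to 12 rows; each row shifts and turns the commanded pose from where the row before left it, along the tool's axes as they then stand; what a row does not reach is not made up. A row lasts 1/12 s, in which the tool goes at most 41.7 mm and 7.16 degrees, less where a joint would pass 70% of its speed; a pose out of reach is approached as far as the arm can. A call is refused whole if a number of a shift passes 4.17 or a number of a turn 7.16, either way. A call with a gripper value outside its range is refused whole. The fingers move at their own pace and stop on an object; FORCE is the grip in N (left out, the last holds). Time passes only in rows, so rows that do not move let the fingers close. It gives the time, the measured TCP pose, the force, the opening and the grip force at its end, in the units of the state.
- robot.get_obs(): the state, without advancing time (a new reading comes with each control period).
- cams.camera(name): name is "scene" or "top" or "wrist"; returns a dict with "color" (420x560x3 uint8, blue, green, red), "depth" (420x560 float32, m along the optical axis (not along the pixel's ray), 0 where there is no reading), "fov_y" (degrees; the focal length in pixels is half the picture's height over the tangent of half this angle, whatever the lens; pixels are square), "cx", "cy" (the principal point, pixels), "view" (4x4, takes a point from world to camera coordinates). Camera axes: x right, y down, z forward; pixel columns grow to the right and rows downward; lengths in m; the calibration is good to about 2 mm. A picture is of the moment at which its call begins.
- robot.hand_in(): hands the job in; it is judged then, once.
The state is a dict: "time": time; "q": joint angles; "joint_velocities": joint speeds; "joint_torque": joint torques, N m; "position": TCP position; "tool_rot": TCP orientation; "ft_force": force on the tool from outside, world axes, zero at the start; "moment": the same for the moment, N m; "grip_width": finger opening in m; "grip_force": force on a finger pad.
Only numpy, scipy, OpenCV 4.12 (cv2) and the standard library are available. Lean on these libraries where they do the work, as an engineer would, in place of code of your own. Each camera call takes 0.05 s, during which the arm holds its last target. There are 200 camera calls.

TASK

On the blue registering jig, push the full-arch plaster cast along the board with the fingertips until its far side sits flush against the long rear stop. Then push the sliding metal jaw sideways until the cast is held snugly between the jaw and the side stop, still flush with the rear stop. Do not lift or tip the cast, leave the small partial cast, the jar and the wax knife alone, and finish clear of everything.

Things in the scene. Friction and masses are not known exactly. Their poses are not given: they have to be found in the camera images.
- jig: Fixed blue board, x -135..115, y -182..153 mm, top at z 12 mm in its frame; origin on the underside. x points away from the robot to the long aluminium rear stop (inner face x = 100, y -148..142), y left to the aluminium side stop (inner face y = 130, x -20..112); both rise 26 mm above the board. Cast flush on both stops: its origin at x 70, y 92 mm.
- cast: Full-arch plaster cast, loose, teeth up on the board, 0.17-0.34 kg (slides at 1-3 N): rectangular block 60 (own x) by 76 (own y) by 20 mm high with a whole horseshoe of teeth on top, 35 mm high in all. Origin: centre of its underside. Own x points to its heel (open end of the horseshoe), which faces the rear stop within 0.45 rad at the start.
- jaw (a joint): Travel of the sliding jaw, m, growing along the jig's +y towards the side stop. Starts at 0 to 0.03; 0.184 with the cast tight against the side stop; ends at 0.20. About 2 N of friction, no spring, stays where left. At 0 its inner face is at y = -130 mm in the jig's frame.
- jaw_back (a point): Middle of the flat outer (-y) face of the jaw, the face to push, 16 mm above the board; axes are the jig's. The jaw is an aluminium bar 70 mm long (x 25..95 mm in the jig's frame) and 24 mm thick (y), its top 30 mm above the board.
- quadrant: Bystander: small partial plaster cast, 50 x 32 mm, 33 mm high, with a short row of teeth only, loose on the near right part of the board. Origin: centre of its underside.
- jar: Bystander: small clear jar with a lid, 50 mm across, 70 mm tall, loose on the bench left of the jig. Origin: centre of its underside.
- knife: Bystander: wax knife with a dark wooden handle, 170 mm long, 12 mm high, lying on the bench beyond the rear stop. Origin on its underside where handle meets blade.
Things that resemble listed ones, but are neither listed nor needed, are in the scene too. Leave any black or turquoise look-alike of the cast alone.

How it is judged:
On the way, in this order (a step that is already met when the one before it is completed fails the run):
1. the cast is pushed square against the rear stop (within 6 mm and 0.1 rad), jaw not yet closed (x of cast in the frame of jig above 0.064 m and angle between the x axis of cast and the x axis of jig, either way round below 0.1 rad and value of joint jaw below 0.176 m), for 0.2 s.
2. the jaw is pushed up, holding the cast against the side stop (value of joint jaw above 0.179 m and y of cast in the frame of jig above 0.087 m), for 0.2 s.
At the end, for the whole second after the job is handed in: The cast lies flat on the board, flush with the rear stop and the side stop (gap under 4 mm each, square within 0.06 rad), the jaw closed on it (joint above 0.180 m), everything at rest (x of cast in the frame of jig between 0.066 and 0.073 m and y of cast in the frame of jig between 0.088 and 0.095 m and angle between the x axis of cast and the x axis of jig, either way round below 0.06 rad and value of joint jaw above 0.18 m and angle between cast's own z axis and vertical below 0.05 rad and z of cast in the frame of jig below 0.015 m and linear speed of cast below 0.01 m/s); the robot touches nothing.
It fails at once if the cast is lifted (z of cast in the frame of jig above 0.02 m).
It fails at once if the cast is tipped (angle between cast's own z axis and vertical above 0.2 rad).
It fails at once if the partial cast is disturbed (moved over 15 mm) (distance of quadrant from where it was at the start of the episode above 0.015 m).
It fails at once if the jar is disturbed (moved over 15 mm) (distance of jar from where it was at the start of the episode above 0.015 m).
It fails at once if the wax knife is disturbed (moved over 15 mm) (distance of knife from where it was at the start of the episode above 0.015 m).
It also fails if it takes over 46 s, if anything falls off the work surface, if the arm or the gripper's body presses on something with over 40 N, if the wrist force passes 120 N, or if a joint passes its speed limit or range.

## Working session

There is one attempt and no reset: what is moved stays moved. The work goes in short steps, Python scripts to look and compute and a shell command to move; the robot and the scene stay as the last step left them, time stands still between calls to the robot, and variables do not carry over. Pictures are saved under pics/ and viewed, at most 10 in all, crops included, and the job is handed in when it is done.

```bash
mkdir -p pics; ls
cat > h.py <<'E'
import numpy as np, cv2
from rig import robot, cams
def K(c):
    f=c["color"].shape[0]/2/np.tan(np.radians(c["fov_y"])/2); return f,c["cx"],c["cy"]
def ray(c,u,v,z):
    f,cx,cy=K(c); V=np.array(c["view"]); R=V[:3,:3]; t=V[:3,3]; o=-R.T@t
    d=R.T@np.array([(u-cx)/f,(v-cy)/f,1]); return o+d*(z-o[2])/d[2]
def cloud(c):
    f,cx,cy=K(c); V=np.array(c["view"]); D=c["depth"]; v,u=np.mgrid[:D.shape[0],:D.shape[1]]
    P=np.stack([(u-cx)/f*D,(v-cy)/f*D,D],-1); return (P-V[:3,3])@V[:3,:3]
def proj(c,p):
    f,cx,cy=K(c); V=np.array(c["view"]); q=V[:3,:3]@np.array(p)+V[:3,3]; return f*q[0]/q[2]+cx,f*q[1]/q[2]+cy
E
python3 - <<'E'
from h import *
a=cams.camera("top"); b=cams.camera("scene")
cv2.imwrite("pics/top.png",a["color"]); cv2.imwrite("pics/scene.png",b["color"])
print(np.round(a["view"],3),a["fov_y"]); o=robot.get_obs(); print(o)
P=cloud(a); 
h=cv2.cvtColor(a["color"],cv2.COLOR_BGR2HSV)
m=((h[...,0]>95)&(h[...,0]<130)&(h[...,1]>90)).astype(np.uint8)
n,l,s,ce=cv2.connectedComponentsWithStats(m); 
for i in range(1,n):
    if s[i,4]>300: print(s[i],ce[i],np.median(P[l==i],0), np.median(h[l==i],0))
E
```

```text
pics
[[ 0.012 -1.     0.008 -0.015]
 [-0.984 -0.013 -0.179  0.607]
 [ 0.179 -0.006 -0.984  0.967]
 [ 0.     0.     0.     1.   ]] 49.201293171215646
{'time': 0.1, 'q': array([ 1.03248227e+00,  5.28352940e-01,  1.43374928e+00, -2.14453326e-05,
        1.18136968e+00, -1.78499984e-01]), 'joint_velocities': array([ 1.53534683e-03, -2.09659774e-03, -1.78892882e-03, -5.70723876e-04,
        7.37539082e-04,  4.51590766e-05]), 'joint_torque': array([-5.09654801e-04, -4.40983951e+01, -1.77149677e+01,  6.35146047e-02,
        5.33939071e-02, -3.10357700e-05]), 'position': array([0.21972523, 0.58445681, 0.23868981]), 'tool_rot': array([ 1.78934017e-01,  9.83860628e-01, -8.83392801e-04, -3.20317082e-04]), 'ft_force': array([ 0.50400406,  0.32228914, -0.23575865]), 'moment': array([-0.0052859 ,  0.01439078, -0.00263154]), 'grip_force': 0.0, 'grip_width': 0.08731421772086255}
[  181   173   165   136 12609] [263.22372908 244.11333175] [0.5252494  0.00957127 0.01299502] [110. 182. 167.]
[ 516  307   44  108 2910] [544.3532646 354.9347079] [ 0.30527358 -0.59485663  0.0405908 ] [108. 170. 110.]
```

View pics/top.png

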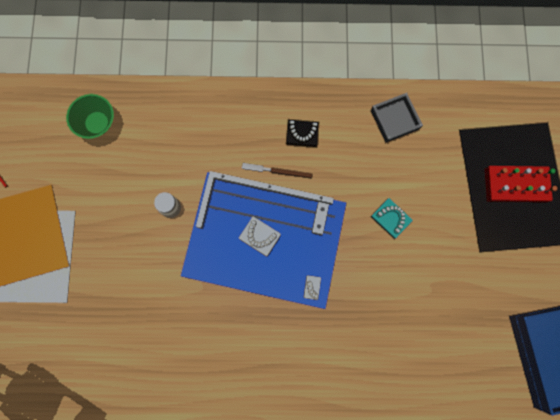

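View pics/scene.png

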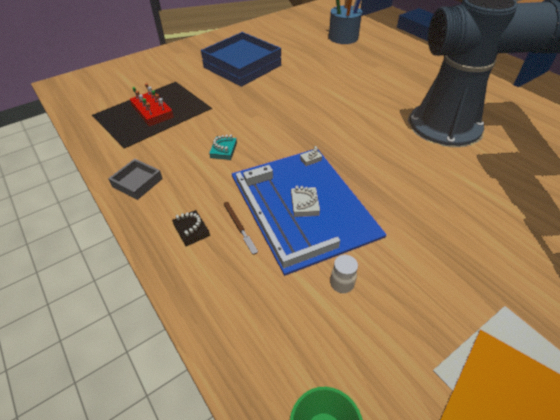

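The top view shows the blue jig centred at about (263,240), rear stop from (210,175) to (333,198), side stop at (203,202), jaw at (320,217).

Cast candidates:
- white full arch on the board at (260,236)
- black look-alike at (302,133)
- turquoise look-alike at (391,218)
- small partial cast at (313,287), which is the quadrant

I choose the white full arch on the board at (260,236), and will check it in a crop.

```bash
cat >> h.py <<'E'
def board_mask(c):
    h=cv2.cvtColor(c["color"],cv2.COLOR_BGR2HSV)
    m=((h[...,0]>95)&(h[...,0]<130)&(h[...,1]>90)).astype(np.uint8)
    n,l,s,ce=cv2.connectedComponentsWithStats(m); u=l[245,200] if False else 1+np.argmax(s[1:,4]); return (l==u)
def toworld(c,uv,z): return np.array([ray(c,u,v,z)[:2] for u,v in uv])
E
cat > m.py <<'E'
from h import *
a=cams.camera("top")
m=board_mask(a); ys,xs=np.nonzero(m)
W=toworld(a,np.c_[xs,ys],0.012); r=cv2.minAreaRect((W*1000).astype(np.float32)); print("board rect",r); print(cv2.boxPoints(r))
h=cv2.cvtColor(a["color"],cv2.COLOR_BGR2HSV)
hull=cv2.convexHull(np.c_[xs,ys].astype(np.int32)); hm=np.zeros(m.shape,np.uint8); cv2.fillPoly(hm,[hull],1)
g=((h[...,1]<90)&(h[...,2]>70)&(hm>0)).astype(np.uint8)
n,l,s,ce=cv2.connectedComponentsWithStats(g); P=cloud(a)
for i in range(1,n):
    if s[i,4]>60:
        ys,xs=np.nonzero(l==i); W=toworld(a,np.c_[xs,ys],0.032)
        r=cv2.minAreaRect((W*1000).astype(np.float32)); print(i,s[i],ce[i].round(1),"rect@32mm",np.round(r[0],1),np.round(r[1],1),round(r[2],1),"zmed",np.percentile(P[l==i][:,2],[5,50,95]).round(3))
cv2.imwrite("pics/crop.png",cv2.resize(a["color"][160:320,170:360],None,fx=4,fy=3.7*1.0135,interpolation=cv2.INTER_CUBIC))
E
python3 m.py
```

```text
board rect ((545.5213623046875, 9.980575561523438), (333.0374450683594, 247.71043395996094), 78.29020690917969)
[[ 390.44806 -127.93559]
 [ 633.0032  -178.20958]
 [ 700.59467  147.89674]
 [ 458.03955  198.17073]]
1 [ 196  173  138   83 2540] [265.2 214.8] rect@32mm [587.1   8.8] [300.4 157.8] 78.5 zmed [0.013 0.036 0.046]
44 [304 275  17  25 345] [311.9 287.2] rect@32mm [436.5 -97. ] [33.  50.3] 81.4 zmed [0.025 0.032 0.047]
```

View pics/crop.png

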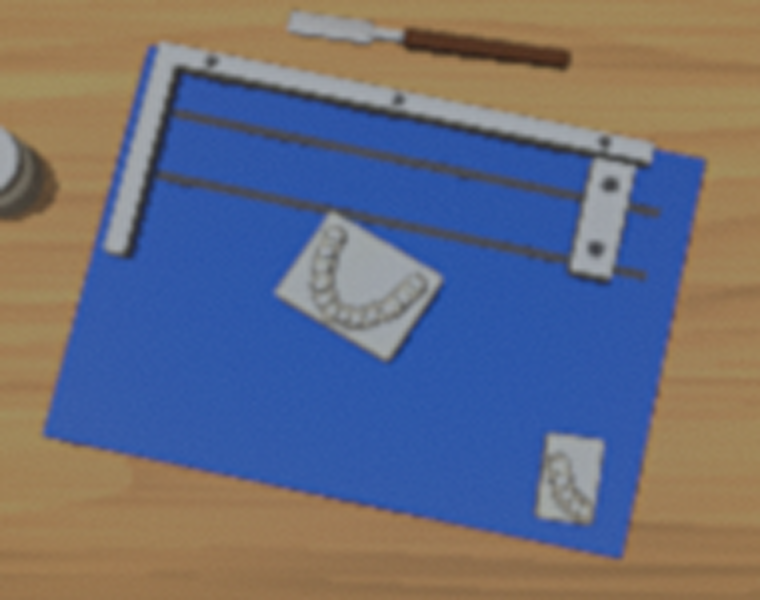

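The crop confirms the choice: the white full arch is at crop (360,290), its heel facing up-right towards the rear stop. The grooves merge it with the stops, so I'll segment by height in the jig frame.

```bash
cat >> h.py <<'E'
A=np.radians(-11.7); R2=np.array([[np.cos(A),-np.sin(A)],[np.sin(A),np.cos(A)]]); O=np.array([.5582,.0222])
def tojig(w): return (np.atleast_2d(w)[:,:2]-O)@R2
def toW(j): return O+R2@np.asarray(j)
def look(name="top"):
    a=cams.camera(name); P=cloud(a); J=tojig(P.reshape(-1,3)).reshape(P.shape[:2]+(2,)); z=P[...,2]
    h=cv2.cvtColor(a["color"],cv2.COLOR_BGR2HSV)
    w=(h[...,1]<90)&(h[...,2]>60)&(z>.024)&(z<.055)&(J[...,0]>-132)
    x,y=J[...,0],J[...,1]
    w&=(x>-.13)&(x<.1)&(y>-.18)&(y<.128)
    n,l,s,ce=cv2.connectedComponentsWithStats(cv2.erode(w.astype(np.uint8),np.ones((2,2))) if 0 else w.astype(np.uint8),connectivity=4)
    for i in range(1,n):
        if s[i,4]>100:
            v,u=np.nonzero(l==i); 
            zz=np.percentile(z[l==i],30)
            Q=tojig(P[l==i])*1000; r=cv2.minAreaRect(Q.astype(np.float32))
            print("blob px",ce[i].round(0),"jig centre",np.round(r[0],1),"size",np.round(r[1],1),"ang",round(r[2],1),"ext",Q.min(0).round(1),Q.max(0).round(1),"z30",zz.round(4),"top95",np.percentile(z[l==i],95).round(4))
    return a
def tcp():
    o=robot.get_obs(); from scipy.spatial.transform import Rotation as Ro
    M=Ro.from_quat(o["tool_rot"]).as_matrix(); j=tojig(o["position"])[0]*1000
    print("t",round(o["time"],2),"tcp jig",j.round(1),"z",round(o["position"][2]*1000,1),"tool x in jig deg",round(np.degrees(np.arctan2(M[1,0],M[0,0])-A),2),"F",np.round(R2.T@o["ft_force"][:2],1),round(o["ft_force"][2],1),"w",round(o["grip_width"],4))
    return M,o
E
python3 - <<'E'
from h import *
look(); tcp()
E
```

```text
blob px [320. 218.] jig centre [  61.1 -128.3] size [24.3 70.9] ang 89.7 ext [  25.6 -140.4] [  96.5 -116.1] z30 0.042 top95 0.0461
blob px [259. 236.] jig centre [-7.5 -3.1] size [76.1 59.8] ang 70.1 ext [-47.4 -47.6] [32.  40.7] z30 0.0326 top95 0.0478
blob px [312. 287.] jig centre [ -94.  -142.2] size [49.6 31.8] ang 3.3 ext [-119.4 -159.2] [ -69.1 -125.3] z30 0.0305 top95 0.0463
t 0.2 tcp jig [-445.4  482.1] z 238.9 tool x in jig deg 171.09 F [0.1 0.4] 0.3 w 0.0875
```

```bash
python3 -m pendant '[{"jaw":0.3,"linear":[0,0,0],"twist":-4.45},{"jaw":0.3,"linear":[0,0,0],"twist":-4.45},{"jaw":0.3,"linear":[-1.5,-2,0],"twist":0},{"jaw":0.3,"linear":[-1.5,-2,0],"twist":0},{"jaw":0.3,"linear":[-1.5,-2,0],"twist":0},{"jaw":0.3,"linear":[-1.5,-2,0],"twist":0},{"jaw":0.3,"linear":[-1.5,-2,0],"twist":0},{"jaw":0.3,"linear":[-1.5,-2,0],"twist":0},{"jaw":0.3,"linear":[-1.5,-2,0],"twist":0},{"jaw":0.3,"linear":[-1.5,-2,0],"twist":0},{"jaw":0.3,"linear":[-1.5,-2,0],"twist":0},{"jaw":0.3,"linear":[-1.5,-2,0],"twist":0}]' 10
python3 -m pendant '[{"jaw":0.3,"linear":[-1.5,-2,0],"twist":0},{"jaw":0.3,"linear":[-1.5,-2,0],"twist":0},{"jaw":0.3,"linear":[-1.5,-2,0],"twist":0},{"jaw":0.3,"linear":[-1.5,-2,0],"twist":0},{"jaw":0.3,"linear":[-1.5,-2,0],"twist":0},{"jaw":0.3,"linear":[-1.5,-2,0],"twist":0},{"jaw":0.3,"linear":[-1.5,-2,0],"twist":0},{"jaw":0.3,"linear":[-1.5,-2,0],"twist":0},{"jaw":0.3,"linear":[-1.5,-2,0],"twist":0},{"jaw":0.3,"linear":[-1.5,-2,0],"twist":0},{"jaw":0.3,"linear":[-1.5,-2,0],"twist":0},{"jaw":0.3,"linear":[-1.5,-2,0],"twist":0}]'
python3 -m pendant '[{"jaw":0.3,"linear":[-1.5,-2,0],"twist":0},{"jaw":0.3,"linear":[-1.5,-2,0],"twist":0},{"jaw":0.3,"linear":[0,0,0],"twist":0},{"jaw":0.3,"linear":[0,0,0],"twist":0}]'
python3 -c "
from h import *
tcp()"
```

```text
time: 1.2
position: [0.3265, 0.3575, 0.2395]
tool_rot: [0.102, 0.995, -0.0, -0.0]
ft_force: [0.4, 0.3, -0.5]
grip_width: 0.0269
grip_force: 0.0
time: 2.2
position: [0.4541, 0.0859, 0.2396]
tool_rot: [0.102, 0.995, 0.0, -0.0]
ft_force: [1.0, -0.6, -0.6]
grip_width: 0.0258
grip_force: 0.0
time: 2.53
position: [0.4754, 0.0409, 0.2394]
tool_rot: [0.103, 0.995, 0.0, -0.0]
ft_force: [-1.2, 0.1, -0.2]
grip_width: 0.0262
grip_force: 0.0
t 2.53 tcp jig [-84.8   1.6] z 239.4 tool x in jig deg 179.83 F [-1.2 -0.2] -0.2 w 0.0262
```

```bash
python3 -m pendant '[{"jaw":0.3,"linear":[0,-0.2,2.5],"twist":0},{"jaw":0.3,"linear":[0,0,2.5],"twist":0},{"jaw":0.3,"linear":[0,0,2.5],"twist":0},{"jaw":0.3,"linear":[0,0,2.5],"twist":0},{"jaw":0.3,"linear":[0,0,2.5],"twist":0},{"jaw":0.3,"linear":[0,0,2.5],"twist":0},{"jaw":0.3,"linear":[0,0,2.0],"twist":0},{"jaw":0.3,"linear":[0,0,1.5],"twist":0},{"jaw":0.3,"linear":[0,0,1.0],"twist":0},{"jaw":0.3,"linear":[0,0,1],"twist":0},{"jaw":0.3,"linear":[0,0,0],"twist":0},{"jaw":0.3,"linear":[0,0,0],"twist":0}]'
python3 - <<'E'
from h import *
tcp(); a=cams.camera("scene"); cv2.imwrite("pics/s1.png",cv2.resize(a["color"][110:310,190:430],None,fx=3,fy=3))
E
```

```text
time: 3.53
position: [0.4745, 0.0403, 0.0345]
tool_rot: [0.102, 0.995, 0.0, -0.0]
ft_force: [-0.5, 0.9, 0.7]
grip_width: 0.0262
grip_force: 0.0
t 3.53 tcp jig [-85.6   0.7] z 34.5 tool x in jig deg 180.01 F [-0.7  0.8] 0.7 w 0.0262
```

View pics/s1.png

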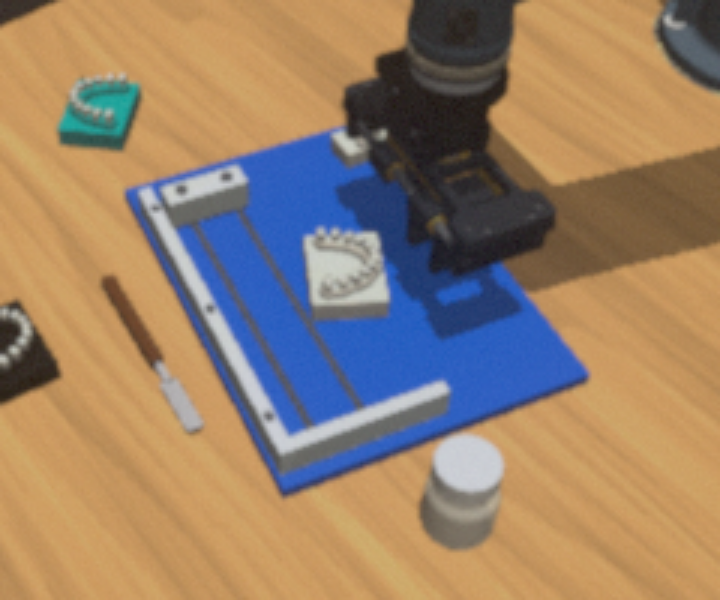

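The picture shows the open fingers standing on the near side of the cast, crop (450,250), clear of the cast at (345,270) and the quadrant at (355,143). I'll push.

```bash
python3 -m pendant '[{"jaw":0.3,"linear":[-1,-0.1,0],"twist":0},{"jaw":0.3,"linear":[-1,0,0],"twist":0},{"jaw":0.3,"linear":[-0.5,0,0],"twist":0},{"jaw":0.3,"linear":[-0.5,0,0],"twist":0},{"jaw":0.3,"linear":[-0.5,0,0],"twist":0},{"jaw":0.3,"linear":[-0.5,0,0],"twist":0},{"jaw":0.3,"linear":[-0.5,0,0],"twist":0},{"jaw":0.3,"linear":[-0.5,0,0],"twist":0},{"jaw":0.3,"linear":[-0.5,0,0],"twist":0},{"jaw":0.3,"linear":[-0.5,0,0],"twist":0},{"jaw":0.3,"linear":[-0.5,0,0],"twist":0},{"jaw":0.3,"linear":[-0.5,0,0],"twist":0}]'
python3 - <<'E'
from h import *
tcp(); a=look(); cv2.imwrite("pics/t2.png",cv2.resize(a["color"][160:320,170:360],None,fx=4,fy=3.7))
E
```

```text
time: 4.58
position: [0.5432, 0.0248, 0.0345]
tool_rot: [0.102, 0.995, 0.0, -0.0]
ft_force: [-2.9, 0.2, 0.6]
grip_width: 0.0264
grip_force: 0.9
t 4.58 tcp jig [-15.2  -0.5] z 34.5 tool x in jig deg 179.99 F [-2.9 -0.4] 0.6 w 0.0264
blob px [320. 218.] jig centre [  60.7 -128.3] size [24.3 70.4] ang 89.6 ext [  25.6 -140.7] [  95.9 -116. ] z30 0.0418 top95 0.0463
blob px [312. 287.] jig centre [ -94.1 -141.9] size [49.5 31.8] ang 3.7 ext [-119.5 -158.9] [ -69.  -124.7] z30 0.0307 top95 0.046
```

View pics/t2.png

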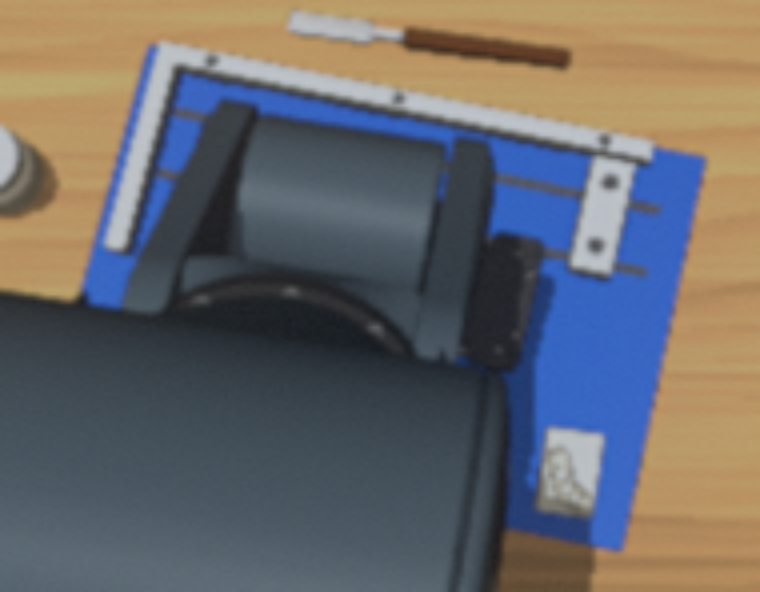

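The arm hides the cast in the top view, so I'll use the scene camera from here. Pushing force is about 3 N. Continue.

```bash
python3 -m pendant '[{"jaw":0.3,"linear":[-0.5,0,0],"twist":0},{"jaw":0.3,"linear":[-0.5,0,0],"twist":0},{"jaw":0.3,"linear":[-0.5,0,0],"twist":0},{"jaw":0.3,"linear":[-0.5,0,0],"twist":0},{"jaw":0.3,"linear":[-0.5,0,0],"twist":0},{"jaw":0.3,"linear":[-0.5,0,0],"twist":0},{"jaw":0.3,"linear":[-0.5,0,0],"twist":0},{"jaw":0.3,"linear":[-0.5,0,0],"twist":0}]'
python3 - <<'E'
from h import *
tcp(); a=look("scene"); cv2.imwrite("pics/s2.png",cv2.resize(a["color"][110:310,190:430],None,fx=3,fy=3))
E
```

```text
time: 5.3
position: [0.5827, 0.0165, 0.0345]
tool_rot: [0.102, 0.995, 0.0, 0.0]
ft_force: [-1.1, -0.5, 0.1]
grip_width: 0.0261
grip_force: 0.5
t 5.3 tcp jig [25.1 -0.6] z 34.5 tool x in jig deg 179.98 F [-1.  -0.7] 0.1 w 0.0261
blob px [314. 155.] jig centre [-100.7 -127.5] size [49.7 29.4] ang 38.9 ext [-120.7 -151.7] [ -74.2 -118.9] z30 0.0278 top95 0.0426
blob px [256. 175.] jig centre [  67.7 -122.8] size [65.8 27.8] ang 3.1 ext [  34.5 -136.3] [  99.9 -107.2] z30 0.0346 top95 0.0418
blob px [276. 213.] jig centre [68.  14.2] size [65.9 82. ] ang 1.9 ext [ 34.8 -27.5] [100.   56.2] z30 0.03 top95 0.045
```

View pics/s2.png

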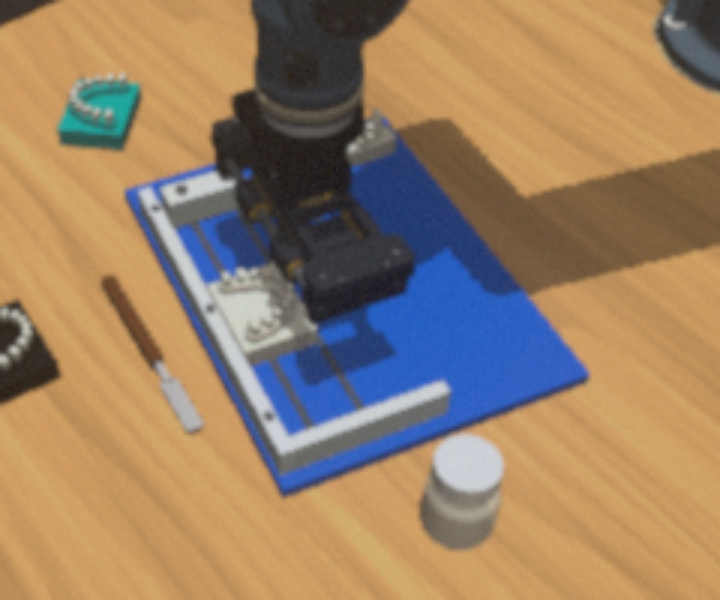

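The cast, crop (262,310), is now nearly square and close to the rear stop. I'll press gently until the force rises.

```bash
python3 -m pendant '[{"jaw":0.3,"linear":[-0.2,0,0],"twist":0},{"jaw":0.3,"linear":[-0.2,0,0],"twist":0},{"jaw":0.3,"linear":[-0.1,0,0],"twist":0},{"jaw":0.3,"linear":[0,0,0],"twist":0}]'
python3 -c "
from h import *
tcp()"
```

```text
time: 5.68
position: [0.5853, 0.016, 0.0345]
tool_rot: [0.102, 0.995, 0.0, -0.002]
ft_force: [-5.2, 0.7, 3.2]
grip_width: 0.0261
grip_force: 2.5
t 5.68 tcp jig [27.8 -0.6] z 34.5 tool x in jig deg 179.99 F [-5.2 -0.4] 3.2 w 0.0261
```

```bash
python3 -m pendant '[{"jaw":0.3,"linear":[-0.2,0,0],"twist":0},{"jaw":0.3,"linear":[0,0,0],"twist":0},{"jaw":0.3,"linear":[-0.1,0,0],"twist":0},{"jaw":0.3,"linear":[0,0,0],"twist":0},{"jaw":0.3,"linear":[0,0,0],"twist":0}]'
python3 -c "
from h import *
tcp()"
python3 -m pendant '[{"jaw":0.3,"linear":[0.5,0,0],"twist":0},{"jaw":0.3,"linear":[0.5,0,0],"twist":0},{"jaw":0.3,"linear":[1,0,0],"twist":0},{"jaw":0.3,"linear":[2,0,0],"twist":0},{"jaw":0.3,"linear":[2,0,0],"twist":0},{"jaw":0.3,"linear":[0,0,-2],"twist":0},{"jaw":0.3,"linear":[0,0,-3],"twist":0},{"jaw":0,"linear":[0,0,-3],"twist":0},{"jaw":0,"linear":[0,0,-2],"twist":0},{"jaw":0,"linear":[0,0,0],"twist":0}]'
python3 - <<'E'
from h import *
tcp(); a=look("scene")
E
```

```text
time: 6.1
position: [0.5854, 0.016, 0.0343]
tool_rot: [0.102, 0.995, 0.0, -0.005]
ft_force: [-9.7, 1.1, 5.8]
grip_width: 0.0264
grip_force: 4.6
t 6.1 tcp jig [27.9 -0.6] z 34.3 tool x in jig deg 180.01 F [-9.8 -0.9] 5.8 w 0.0264
time: 6.93
position: [0.5356, 0.0265, 0.139]
tool_rot: [0.102, 0.995, -0.0, 0.006]
ft_force: [0.4, -0.2, 0.1]
grip_width: 0.0134
grip_force: 0.0
t 6.93 tcp jig [-23.   -0.4] z 139.0 tool x in jig deg 179.99 F [ 0.4 -0.1] 0.1 w 0.0134
blob px [258. 174.] jig centre [  61.8 -122.2] size [81.2 34.6] ang 9.5 ext [  22.9 -135.8] [ 99.8 -98.4] z30 0.0351 top95 0.042
blob px [276. 213.] jig centre [69.  17.9] size [61.8 91.3] ang 0.1 ext [ 38.2 -27.9] [100.   63.6] z30 0.0303 top95 0.0449
```

```bash
python3 -m pendant '[{"jaw":0,"linear":[-1.2,-2.45,0],"twist":0},{"jaw":0,"linear":[-1.2,-2.45,0],"twist":0},{"jaw":0,"linear":[-1.2,-2.45,0],"twist":0},{"jaw":0,"linear":[-1.2,-2.45,0],"twist":0},{"jaw":0,"linear":[-1.2,-2.45,0],"twist":0},{"jaw":0,"linear":[-1.2,-2.45,0],"twist":0},{"jaw":0,"linear":[-1.2,-2.45,0],"twist":0},{"jaw":0,"linear":[0,0,0],"twist":0},{"jaw":0,"linear":[0,0,0],"twist":0}]' 40
python3 - <<'E'
from h import *
tcp(); a=look("top"); b=look("scene")
cv2.imwrite("pics/t3.png",np.hstack([cv2.resize(a["color"][160:320,170:360],None,fx=2.1,fy=2.1),cv2.resize(b["color"][110:310,200:430],(386,336))]))
E
```

```text
time: 7.73
position: [0.5788, -0.1594, 0.1331]
tool_rot: [0.103, 0.995, 0.0, -0.0]
ft_force: [0.1, -0.3, -0.3]
grip_width: 0.0004
grip_force: 0.0
t 7.73 tcp jig [  57.  -173.7] z 133.1 tool x in jig deg 179.82 F [ 0.2 -0.3] -0.3 w 0.0004
blob px [263. 202.] jig centre [70.4  6.5] size [76.2 59. ] ang 89.9 ext [ 40.8 -31.5] [99.9 44.6] z30 0.0326 top95 0.0484
blob px [311. 156.] jig centre [ -96.  -137.6] size [50.4 33.7] ang 7.0 ext [-122.7 -154.7] [ -72.1 -119.9] z30 0.0274 top95 0.0432
blob px [258. 174.] jig centre [  58.  -122.5] size [68.8 28. ] ang 1.2 ext [  23.9 -136.9] [  92.5 -108.4] z30 0.0345 top95 0.0419
blob px [276. 213.] jig centre [68.7 17.6] size [62.5 89.9] ang 0.1 ext [ 37.5 -27.4] [100.   62.6] z30 0.0303 top95 0.045
```

View pics/t3.png

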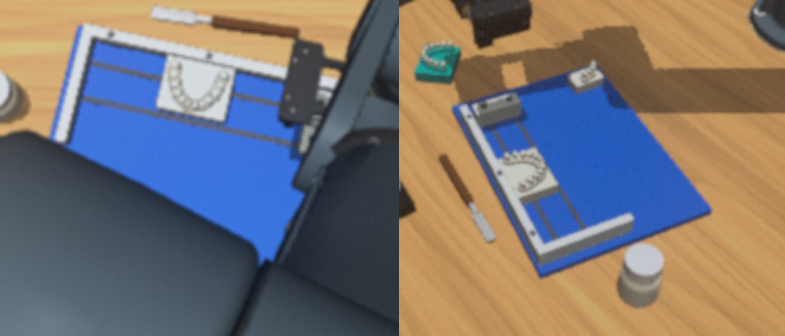

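The cast is flush and square (jig x 70.4, y 6.5, angle 0°). The closed gripper is above the jaw's outer side. I'll descend there.

```bash
python3 -m pendant '[{"jaw":0,"linear":[-0.3,0,2],"twist":0},{"jaw":0,"linear":[0,0,2],"twist":0},{"jaw":0,"linear":[0,0,2],"twist":0},{"jaw":0,"linear":[0,0,1.5],"twist":0},{"jaw":0,"linear":[0,0,1.2],"twist":0},{"jaw":0,"linear":[0,0,0.9],"twist":0},{"jaw":0,"linear":[0,0,0],"twist":0},{"jaw":0,"linear":[0,0,0],"twist":0}]'
python3 -c "
from h import *
tcp()"
```

```text
time: 8.5
position: [0.5815, -0.1579, 0.0383]
tool_rot: [0.102, 0.995, 0.0, -0.0]
ft_force: [-0.5, 0.2, 0.1]
grip_width: 0.0005
grip_force: 0.0
t 8.5 tcp jig [  59.3 -171.6] z 38.3 tool x in jig deg 180.03 F [-0.5  0.1] 0.1 w 0.0005
```

```bash
python3 -m pendant '[{"jaw":0,"linear":[0,0.7,0],"twist":0},{"jaw":0,"linear":[0,0.7,0],"twist":0},{"jaw":0,"linear":[0,0.7,0],"twist":0},{"jaw":0,"linear":[0,0.7,0],"twist":0},{"jaw":0,"linear":[0,0.7,0],"twist":0},{"jaw":0,"linear":[0,0.7,0],"twist":0},{"jaw":0,"linear":[0,0.7,0],"twist":0},{"jaw":0,"linear":[0,0.7,0],"twist":0},{"jaw":0,"linear":[0,0.7,0],"twist":0},{"jaw":0,"linear":[0,0.7,0],"twist":0},{"jaw":0,"linear":[0,0.5,0],"twist":0},{"jaw":0,"linear":[0,0.5,0],"twist":0}]'
python3 - <<'E'
from h import *
tcp(); b=look("scene")
E
```

```text
time: 9.5
position: [0.5983, -0.0796, 0.0386]
tool_rot: [0.102, 0.995, -0.0, 0.0]
ft_force: [0.8, -2.7, 1.3]
grip_width: 0.0005
grip_force: 1.3
t 9.5 tcp jig [ 60.  -91.5] z 38.6 tool x in jig deg 180.0 F [ 1.3 -2.5] 1.3 w 0.0005
blob px [311. 155.] jig centre [ -96.1 -137.3] size [48.9 34.2] ang 4.3 ext [-121.4 -155.2] [ -72.1 -119.8] z30 0.0275 top95 0.0425
blob px [262. 191.] jig centre [ 61.8 -73.1] size [40.3 73.8] ang 87.8 ext [ 25.6 -93.5] [ 99.4 -52.4] z30 0.0294 top95 0.0414
blob px [276. 213.] jig centre [68.9 18. ] size [89.3 61.4] ang 89.7 ext [ 38.1 -26.5] [99.7 62.5] z30 0.0302 top95 0.0448
```

```bash
python3 -m pendant '[{"jaw":0,"linear":[0,0.5,0],"twist":0},{"jaw":0,"linear":[0,0.5,0],"twist":0},{"jaw":0,"linear":[0,0.4,0],"twist":0},{"jaw":0,"linear":[0,0.4,0],"twist":0},{"jaw":0,"linear":[0,0.4,0],"twist":0},{"jaw":0,"linear":[0,0.4,0],"twist":0},{"jaw":0,"linear":[0,0.5,0],"twist":0},{"jaw":0,"linear":[0,0.5,0],"twist":0},{"jaw":0,"linear":[0,0.5,0],"twist":0},{"jaw":0,"linear":[0,0.5,0],"twist":0},{"jaw":0,"linear":[0,0.5,0],"twist":0},{"jaw":0,"linear":[0,0.5,0],"twist":0}]'
python3 - <<'E'
from h import *
tcp(); b=look("scene"); cv2.imwrite("pics/s4.png",cv2.resize(b["color"][110:310,190:430],None,fx=3,fy=3))
E
```

```text
time: 10.55
position: [0.6095, -0.0249, 0.0385]
tool_rot: [0.102, 0.995, -0.0, 0.0]
ft_force: [1.4, -4.4, 0.6]
grip_width: 0.0005
grip_force: 1.8
t 10.55 tcp jig [ 59.7 -35.7] z 38.5 tool x in jig deg 179.99 F [ 2.3 -4. ] 0.6 w 0.0005
blob px [311. 155.] jig centre [ -96.9 -136.6] size [50.5 33.4] ang 3.7 ext [-122.6 -153.3] [ -71.4 -118.8] z30 0.0277 top95 0.0432
blob px [279. 220.] jig centre [67.8 25.8] size [121.7  66. ] ang 85.4 ext [ 32.6 -35.3] [99.9 84.3] z30 0.0304 top95 0.0451
```

View pics/s4.png

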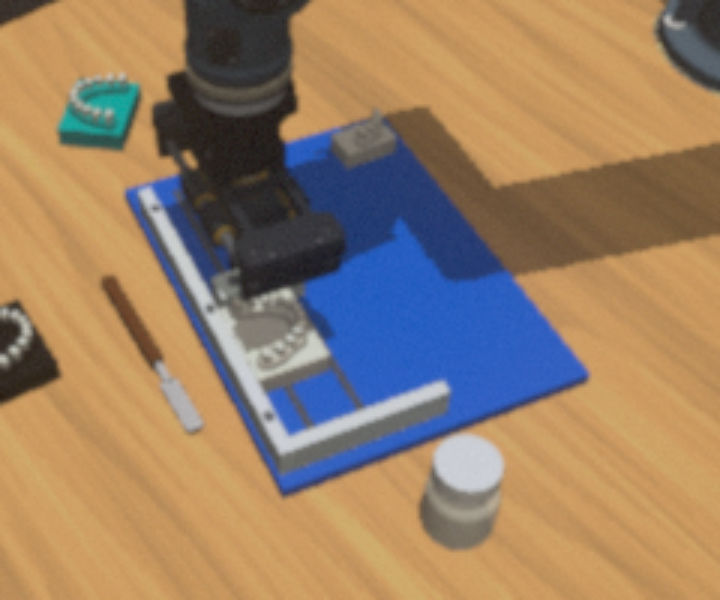

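The jaw is pushing the cast, crop (275,340), along the rear stop, and the cast still looks flush. Remaining travel is about 50 mm.

```bash
python3 -m pendant '[{"jaw":0,"linear":[0,0.5,0],"twist":0},{"jaw":0,"linear":[0,0.5,0],"twist":0},{"jaw":0,"linear":[0,0.5,0],"twist":0},{"jaw":0,"linear":[0,0.5,0],"twist":0},{"jaw":0,"linear":[0,0.5,0],"twist":0},{"jaw":0,"linear":[0,0.5,0],"twist":0},{"jaw":0,"linear":[0,0.5,0],"twist":0},{"jaw":0,"linear":[0,0.5,0],"twist":0},{"jaw":0,"linear":[0,0.2,0],"twist":0},{"jaw":0,"linear":[0,0.2,0],"twist":0},{"jaw":0,"linear":[0,0.2,0],"twist":0}]'
python3 - <<'E'
from h import *
tcp(); b=look("scene")
E
```

```text
time: 11.52
position: [0.6186, 0.02, 0.0386]
tool_rot: [0.102, 0.995, -0.0, 0.0]
ft_force: [1.0, -4.9, -0.2]
grip_width: 0.0005
grip_force: 1.8
t 11.52 tcp jig [59.6 10.1] z 38.6 tool x in jig deg 179.99 F [ 2.  -4.6] -0.2 w 0.0005
blob px [311. 155.] jig centre [ -97.2 -136.5] size [49.  33.3] ang 6.2 ext [-122.1 -154.2] [ -72.6 -118.6] z30 0.0276 top95 0.0432
blob px [288. 235.] jig centre [69.  65.8] size [ 61.8 116.3] ang 0.0 ext [38.1  7.7] [ 99.9 124. ] z30 0.0305 top95 0.0447
```

```bash
python3 -m pendant '[{"jaw":0,"linear":[0,0.2,0],"twist":0},{"jaw":0,"linear":[0,0.2,0],"twist":0},{"jaw":0,"linear":[0,0.1,0],"twist":0},{"jaw":0,"linear":[0,0.1,0],"twist":0},{"jaw":0,"linear":[0,0,0],"twist":0}]'
python3 -c "
from h import *
tcp()"
```

```text
time: 11.98
position: [0.6198, 0.0259, 0.0385]
tool_rot: [0.102, 0.995, 0.0, 0.0]
ft_force: [1.3, -2.5, 0.7]
grip_width: 0.0001
grip_force: 1.4
t 11.98 tcp jig [59.6 16.1] z 38.5 tool x in jig deg 179.98 F [ 1.8 -2.1] 0.7 w 0.0001
```

No hard contact yet; I'll go on in small steps.

```bash
python3 -m pendant '[{"jaw":0,"linear":[0,0.1,0],"twist":0},{"jaw":0,"linear":[0,0.1,0],"twist":0},{"jaw":0,"linear":[0,0.1,0],"twist":0},{"jaw":0,"linear":[0,0,0],"twist":0}]'
python3 -c "
from h import *
tcp()"
```

```text
time: 12.32
position: [0.6204, 0.0288, 0.0385]
tool_rot: [0.102, 0.995, 0.0, 0.0]
ft_force: [1.6, -1.7, 1.2]
grip_width: 0.0003
grip_force: 1.5
t 12.32 tcp jig [59.6 19.1] z 38.5 tool x in jig deg 179.99 F [ 1.9 -1.4] 1.2 w 0.0003
```

```bash
python3 -m pendant '[{"jaw":0,"linear":[0,0.1,0],"twist":0},{"jaw":0,"linear":[0,0.1,0],"twist":0},{"jaw":0,"linear":[0,0,0],"twist":0}]'
python3 - <<'E'
from h import *
tcp(); b=look("scene"); cv2.imwrite("pics/s5.png",cv2.resize(b["color"][150:300,210:410],None,fx=4,fy=4))
E
```

```text
time: 12.57
position: [0.6209, 0.0308, 0.0386]
tool_rot: [0.102, 0.995, 0.0, 0.0]
ft_force: [0.6, -3.6, 1.5]
grip_width: 0.0003
grip_force: 1.5
t 12.57 tcp jig [59.6 21.1] z 38.6 tool x in jig deg 179.99 F [ 1.3 -3.4] 1.5 w 0.0003
blob px [311. 155.] jig centre [ -96.4 -136.9] size [48.9 33.5] ang 3.9 ext [-121.7 -153.6] [ -71.4 -120. ] z30 0.0277 top95 0.0428
blob px [289. 237.] jig centre [68.7 73.2] size [109.6  61.7] ang 89.5 ext [38.2 18.5] [100.  127.9] z30 0.0308 top95 0.0449
```

View pics/s5.png

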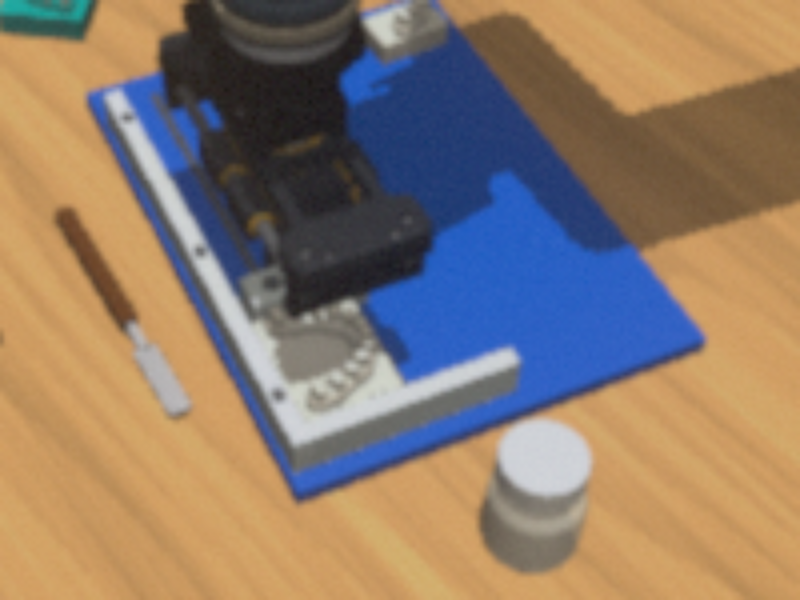

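The cast, crop (330,365), has almost reached the side stop, and the stop hides the gap. I'll continue until the force rises.

```bash
python3 -m pendant '[{"jaw":0,"linear":[0,0.1,0],"twist":0},{"jaw":0,"linear":[0,0.1,0],"twist":0},{"jaw":0,"linear":[0,0,0],"twist":0}]'
python3 -c "
from h import *
tcp()"
python3 -m pendant '[{"jaw":0,"linear":[0,0.1,0],"twist":0},{"jaw":0,"linear":[0,0.1,0],"twist":0},{"jaw":0,"linear":[0,0,0],"twist":0}]'
python3 -c "
from h import *
tcp()"
```

```text
time: 12.87
position: [0.621, 0.0315, 0.0386]
tool_rot: [0.102, 0.995, -0.001, -0.0]
ft_force: [1.1, -7.1, 1.0]
grip_width: 0.0004
grip_force: 3.5
t 12.87 tcp jig [59.6 21.8] z 38.6 tool x in jig deg 180.04 F [ 2.5 -6.7] 1.0 w 0.0004
time: 13.12
position: [0.621, 0.0316, 0.0386]
tool_rot: [0.101, 0.995, -0.002, -0.001]
ft_force: [-1.2, -12.8, 1.6]
grip_width: 0.0005
grip_force: 6.5
t 13.12 tcp jig [59.6 21.9] z 38.6 tool x in jig deg 180.09 F [  1.4 -12.8] 1.6 w 0.0005
```

Hard contact: the cast is clamped. Back off, lift and clear the view.

```bash
python3 -m pendant '[{"jaw":0,"linear":[0,0,0],"twist":0},{"jaw":0,"linear":[0,0,0],"twist":0},{"jaw":0,"linear":[0,-0.5,0],"twist":0},{"jaw":0,"linear":[0,-1,0],"twist":0},{"jaw":0,"linear":[0,-2,0],"twist":0},{"jaw":0,"linear":[0,-1.5,-2],"twist":0},{"jaw":0,"linear":[0,0,-4],"twist":0},{"jaw":0,"linear":[0,0,-4],"twist":0},{"jaw":0,"linear":[0,-2,-3],"twist":0},{"jaw":0,"linear":[0,-3,0],"twist":0},{"jaw":0,"linear":[0,-3,0],"twist":0},{"jaw":0,"linear":[0,-3,0],"twist":0}]'
python3 -m pendant '[{"jaw":0,"linear":[0,-3,0],"twist":0},{"jaw":0,"linear":[0,-3,0],"twist":0},{"jaw":0,"linear":[0,-3,0],"twist":0},{"jaw":0,"linear":[0,0,0],"twist":0},{"jaw":0,"linear":[0,0,0],"twist":0}]'
python3 - <<'E'
from h import *
tcp(); a=look("top"); b=look("scene")
cv2.imwrite("pics/t6.png",np.hstack([cv2.resize(a["color"][160:320,170:360],None,fx=2.1,fy=2.1),cv2.resize(b["color"][110:310,200:430],(386,336))]))
E
```

```text
time: 14.12
position: [0.5884, -0.1221, 0.1693]
tool_rot: [0.101, 0.995, 0.001, 0.0]
ft_force: [0.6, 0.3, -0.8]
grip_width: 0.0005
grip_force: 0.0
time: 14.53
position: [0.5699, -0.211, 0.1681]
tool_rot: [0.104, 0.995, 0.001, -0.001]
ft_force: [0.6, 0.1, -0.0]
grip_width: 0.0003
grip_force: 0.0
t 14.53 tcp jig [  58.8 -226. ] z 168.1 tool x in jig deg 179.8 F [0.6 0.2] -0.0 w 0.0003
blob px [233. 196.] jig centre [63.  78.6] size [98.8 73.8] ang 89.8 ext [26.1 29.1] [ 99.9 128. ] z30 0.0337 top95 0.0475
blob px [313. 283.] jig centre [ -88.8 -141.8] size [38. 32.] ang 3.4 ext [-107.  -157.9] [ -69.  -125.1] z30 0.0305 top95 0.0457
blob px [311. 155.] jig centre [ -97.5 -136.3] size [49.8 33.3] ang 0.7 ext [-122.5 -153. ] [ -72.5 -119.7] z30 0.0277 top95 0.0427
blob px [289. 232.] jig centre [62.6 80.6] size [96.2 75.4] ang 87.9 ext [23.7 32.6] [100. 128.] z30 0.0313 top95 0.0448
```

View pics/t6.png

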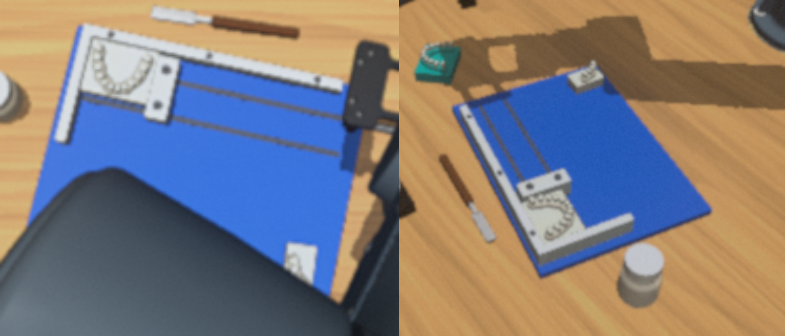

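Both views show the cast, top crop (122,68), tucked in the corner between rear stop, side stop and jaw. One numeric check of its front edge for flushness, then I hand in.

Run:
```python
from h import *
a=cams.camera("top"); P=cloud(a); J=tojig(P.reshape(-1,3))*1000; z=P[...,2].ravel()
for y in (65,75,85,95,105,115,123):
    k=(abs(J[:,1]-y)<5)&(z>.026)&(z<.045)&(J[:,0]>10)&(J[:,0]<95); print(y,J[k,0].min().round(1))
```

```text
65 41.2
75 41.7
85 41.3
95 41.3
105 42.3
115 41.9
123 41.5
```

```bash
python3 -c "
from rig import robot
print(robot.hand_in())"
```

```text
the job is handed in; nothing more can be done
None
```

The job is handed in at about 14.6 s: the cast measured flush and square against the rear stop and is held against the side stop by the closed jaw, with the gripper clear of everything; the verdict was not reported back.

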